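Lock the junction box cover with a screwdriver

ROBOT

A 6-joint arm with a two-finger parallel gripper is mounted at the origin on a cart in front of the work surface, level with it; the furniture and walls round the work are solid. World frame = base frame: x ahead of the robot, y to its left, z up, the work surface at z = 0. Lengths are in m, angles in degrees, forces in N, time in s.
With the tool pointing down it reaches from about 0.225 to 0.725 m from the base axis. Payload 3.1 kg.
Tool frame: the origin (TCP) lies on the centre line of the jaws, within the pads' length; the fingertips stand 22 mm ahead of it and the grasp point (between the pads) lies 3 mm ahead of it; z points along the fingers, x is the direction in which the jaws open and shut, and the axes are right-handed (so a half turn about z gives the same grasp; the last joint's range is limited). The gripper opens to 85 mm and grips with 20 to 120 N. Pads are 22 mm wide; open, the fingers measure 114 mm over their backs; the gripper's body (76 mm by 85 mm) begins 54 mm behind the grasp point. The pads swing forward as they close: fully open they stand 13 mm farther back than shut.
Start: joints at [-73.27, 2.75, 5.684, 92.934, 0, 82.678], TCP at [0.214, -0.479, 0.253] pointing down, gripper open.
Joint ranges: [-166.93, 166.93], [-56.73, 111.36], [-69.38, 81.34], [-121.58, 131.49], [-85.45, 84.26], [-180, 180]. Speed limits (degrees/s): [159.86, 159.86, 180, 180, 180, 180].

INTERFACE

Orientations are given as [roll, pitch, yaw] about the fixed x, y, z axes, in that order (R = Rz(yaw) Ry(pitch) Rx(roll)).
In Python, from bench import * gives the robot as it stands.
- The arm moves only by the tool send_rows, never from a script. Its arguments are lists of equal length, an entry for each row: "offset": the shift along the tool's x, y, z in mm, a list of three; "delta_rot": the turn, a rotation vector about the tool's x, y, z in rad, a list of three; "claw": the gripper's target within -1 to 1 (fully open at 1, half-way at 0, shut at -1). A call has exactly 8 rows; each row is the pose to reach, as a shift and turn from the pose measured when the call began, along the tool's axes at that moment; what a row does not reach only later rows make up. A row lasts 1/10 s, in which the tool goes at most 50 mm and 8.59 degrees, less where a joint would pass 70% of its speed; a pose out of reach is approached as far as the arm can. A call with a gripper value outside its range is refused whole. The fingers move at their own pace and stop on an object; the grip force is fixed at half the most. Time passes only in rows, so rows that repeat a pose let the fingers close, or fill a call up. It gives the time, the measured TCP pose, the force and the opening at its end, in the units of the state.
- get_obs(): the state, without advancing time (a new reading comes with each control period).
- snapshot(name): name is "scene" or "side" or "wrist"; returns (picture, depth): 420x560x3 uint8, red, green, blue; 420x560 float32, m along the optical axis (not along the pixel's ray), 0 where there is no reading.
- camera_model(name): a dict with "camera_matrix" (3x3 intrinsics, pixels), "cam_to_world" (4x4, takes a point from camera to world coordinates); the wrist camera has in their place "T_tool_cam" (4x4, takes a point from camera to tool coordinates, whose origin is the TCP and whose axes are the tool frame's). Camera axes: x right, y down, z forward; pixel columns grow to the right and rows downward; lengths in m; the calibration is good to about 2 mm. A picture is of the moment at which its call begins: read the wrist's pose just before it. camera_model takes no time and is no camera call.
- close_job(): hands the job in, once; it reports no verdict.
The state is a dict: "t": time; "joint_positions": joint angles; "joint_vel": joint speeds; "effort": joint torques, N m; "ee_pos": TCP position; "orientation": TCP orientation; "force": force on the tool from outside, world axes, zero at the start; "ft_torque": the same for the moment, N m; "opening": opening from 0.0 (shut) to 1.0 (fully open).
Only numpy, scipy, OpenCV 4.12 (cv2) and the standard library are available. Lean on these libraries where they do the work, as an engineer would, in place of code of your own. Each camera call takes 0.05 s, during which the arm holds its last target.

TASK

The cover of the grey junction box bolted to the bench is held by one slotted, spring-loaded twist-lock screw that is still open. Take the screwdriver out of its wooden stand, press the screw in with it, gently, leaning on it with no more than about 25 N, and keep it pressed while you turn it clockwise, about a sixth of a turn, to its stop, so that it springs back up locked; then put the screwdriver back upright in its stand. Leave the loose cell, tape roll, copper strip and tip tray near the work where they are.

Things in the scene. Friction and masses are not known exactly. Their poses are not given: they have to be found in the camera images.
- junction_box: Fixed grey box, 130 (its x) x 90 (y) x 45 mm high, flat cover on top, cable glands on its +x end. Origin: middle of its underside on the bench. A collar, 35 mm outside, 25 mm inside diameter, 12 mm high, stands in the middle of the cover round the screw head. Beside it a short raised bar marks the slot's open direction (+0.5 rad from the box's x), a long one the locked one (-0.55 rad).
- press (a joint): How far the screw is pressed in (m): 0 up; from 0.0046 on its padded bottom stop. A spring holds it up: about 5 N at 0, 16 N at 4 mm, 18 N at 4.6 mm, then rising steeply (about 23 N at 5 mm). It is free to turn only while pressed more than 4 mm (before that it is blocked after 0.13 rad); between open and locked it cannot rise above 4 mm.
- screw (a joint): Turn of the screw clockwise seen from above (rad): 0 open (start), 1.05 at its stop. Beyond 0.93 the screw springs up when let go and is locked. Friction about 0.04 N m, a little more when it rubs.
- stand: Fixed wooden block, 60 x 60 mm, 62 mm high, origin at the middle of its underside on the bench. A round vertical hole, 17 mm in diameter, goes through its middle; the screwdriver hangs in it.
- driver: Stubby slotted screwdriver, 135 mm long, 0.09 kg, upright in the stand, handle up. Origin at the end of the blade, in its middle, 7 mm above the bench at first; z up to the handle, x along the blade's width. Blade 11 mm wide (x), 1.8 mm thick (y), 10 mm long; shank 7 mm round; round flange, 30 mm in diameter, 55 to 61 mm from the blade's end, rests on the stand.
- spare_cell: Loose green battery cell, 26 mm in diameter, 71 mm tall, upright, origin under it. Leave it alone.
- black_tape: Loose roll of black tape, 64 mm in diameter, 18 mm high, lying flat, origin under it. Leave it alone.
- copper_strip: Loose copper strip, 64 x 18 x 6 mm, lying flat, origin under it. Leave it alone.
- tip_tray: Loose wooden block with electrode tips, 40 x 60 x 37 mm, origin under it. Leave it alone.
- handle (a point): Middle of the screwdriver's black flat-sided handle, on its axis, 97 mm above the blade's end. The handle is 28 mm wide (x, the way of the blade's width), 18 mm thick (y: grip it across this) and 72 mm long (61 to 133 mm from the blade's end). Axes as the screwdriver's.
- screw_axis (a point): Point on the screw's axis at the level of the cover's top, 45 mm above the bench; fixed to the box, z up, axes as the box's. The screw's steel head is 22 mm in diameter; a slot runs right across it, 3.6 mm wide, 4 mm deep, square-edged, at first +0.5 rad from this x axis. How high the head stands differs and is not measured: its top 12 to 32 mm, the slot's floor 8 to 28 mm above this point.

How it is judged (in metres and radians):
On the way, in this order (a step that is already met when the one before it is completed fails the run):
1. the screwdriver is lifted clear of its stand (height (world z) of driver above 0.066 m and contact force between driver and stand below 0.1 N), for 0.05 s.
2. the blade presses the open screw in (horizontal distance between driver and screw_axis below 0.007 m and value of joint press above 0.003 m and value of joint screw below 0.6 rad and contact force between driver and junction_box above 3 N), for 0.05 s.
3. with the screwdriver on it the screw is turned into its locked place (horizontal distance between driver and screw_axis below 0.007 m and value of joint screw above 0.92 rad and contact force between driver and junction_box above 1 N).
At the end, for the whole second after the job is handed in: The screw is turned at least 0.92 rad clockwise and sprung back up (pressed in less than 1.2 mm); the screwdriver stands at rest, let go, in the stand's hole, blade down, flange on the block (blade's end less than 12 mm above the bench and within 8 mm of the hole's axis), upright within 0.15 rad (value of joint screw above 0.92 rad and value of joint press below 0.0012 m and horizontal distance between driver and stand below 0.008 m and height (world z) of driver below 0.012 m and angle between driver's own z axis and vertical below 0.15 rad and linear speed of driver below 0.02 m/s); the robot touches nothing.
It fails at once if the blade leans on the slot's floor with more than 26 N, or all the screwdriver's contacts with the box and screw (slot walls too) add up to more than 120 N (contact force between driver and slot_floor above 26 N or contact force between driver and junction_box above 120 N).
It fails at once if a bystander (cell, tape roll, copper strip, tip tray) is moved by more than 20 mm (distance of any of spare_cell, black_tape, copper_strip, tip_tray from where it was at the start of the episode above 0.02 m).
It also fails if it takes over 67 s, if anything falls off the work surface, if the arm or the gripper's body presses on something with over 40 N, if the wrist force passes 120 N, or if a joint passes its speed limit or range.

## Working session

There is one attempt and no reset: what is moved stays moved. The work goes in short steps, Python scripts to look and compute and a tool call to move; the robot and the scene stay as the last step left them, time stands still between calls to the robot, and variables do not carry over. Pictures are saved under pics/ and viewed, and the job is handed in when it is done.

Besides the shell and the picture viewer there is one more tool, called as name(argument=value, ...) on one line, values as JSON. send_rows: Moves the arm, as the interface text tells. Its arguments: {"type":"object","properties":{"offset":{"type":"array","items":{"type":"array","items":{"type":"number"}}},"delta_rot":{"type":"array","items":{"type":"array","items":{"type":"number"}}},"claw":{"type":"array","items":{"type":"number"}}},"required":["offset","delta_rot","claw"]}

```bash
ls; mkdir -p pics; python3 - <<'E'
from bench import *
import cv2,numpy as np
o=get_obs();print(o)
for n in("scene","side","wrist"):
    p,d=snapshot(n);cv2.imwrite(f"pics/{n}0.png",p[:,:,::-1]);np.savez(f"{n}0.npz",p=p,d=d)
    print(n,camera_model(n))
E
```

```text
pics
{'t': 0.0, 'joint_positions': array([-7.32684189e+01,  2.79194812e+00,  5.59088393e+00,  9.29346340e+01,
       -6.02205240e-04,  8.26784533e+01]), 'joint_vel': array([ 0.0620333 , -0.05617339, -0.02848587, -0.0108781 , -0.10404582,
        0.03976918]), 'effort': array([-3.22833748e-04, -3.38785708e+01,  3.20012891e+01,  2.03148869e-02,
       -2.54905517e-04, -1.55318627e-06]), 'ee_pos': array([ 0.21380814, -0.47886412,  0.25211932]), 'orientation': array([-1.79983304e+02,  1.34668570e-01, -6.59468519e+01]), 'force': array([-0.32707078, -0.0021462 , -0.38688837]), 'ft_torque': array([ 0.00852692,  0.04998743, -0.01605124]), 'opening': 0.9997122626150335}
scene {'camera_matrix': array([[518.66756322,   0.        , 291.20372591],
       [  0.        , 518.66756322, 218.00150447],
       [  0.        ,   0.        ,   1.        ]]), 'cam_to_world': array([[-8.40585313e-01, -3.87379506e-01,  3.78620455e-01,
         1.00314151e-01],
       [-5.41678381e-01,  5.99941293e-01, -5.88774130e-01,
         6.81228098e-01],
       [ 9.28985975e-04, -7.00005402e-01, -7.14136944e-01,
      
[... 381 characters left out ...]
,  0.56141809, -0.82301238,  0.82194642],
       [-0.01151279, -0.82548202, -0.56431099,  0.64300656],
       [ 0.        ,  0.        ,  0.        ,  1.        ]])}
wrist {'camera_matrix': array([[322.06686555,   0.        , 275.91509949],
       [  0.        , 322.06686555, 210.1881595 ],
       [  0.        ,   0.        ,   1.        ]]), 'T_tool_cam': array([[ 9.99998855e-01, -1.26748580e-03, -8.26784996e-04,
         3.42172199e-04],
       [ 1.45278224e-03,  9.57027841e-01,  2.89992417e-01,
        -7.35626197e-02],
       [ 4.23694988e-04, -2.89993286e-01,  9.57028586e-01,
        -1.21004537e-01],
       [ 0.00000000e+00,  0.00000000e+00,  0.00000000e+00,
         1.00000000e+00]])}
```

View pics/scene0.png

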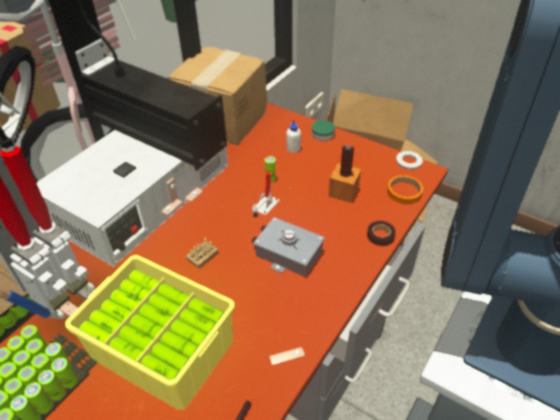

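View pics/side0.png

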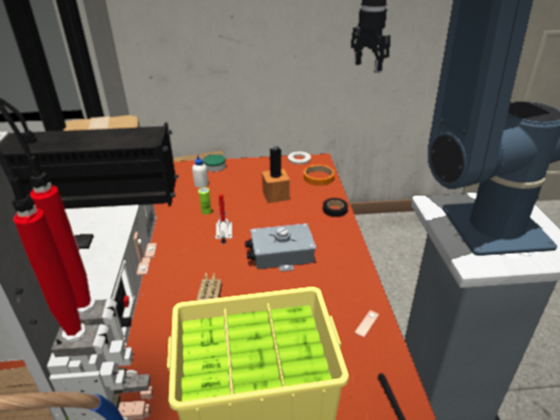

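View pics/wrist0.png

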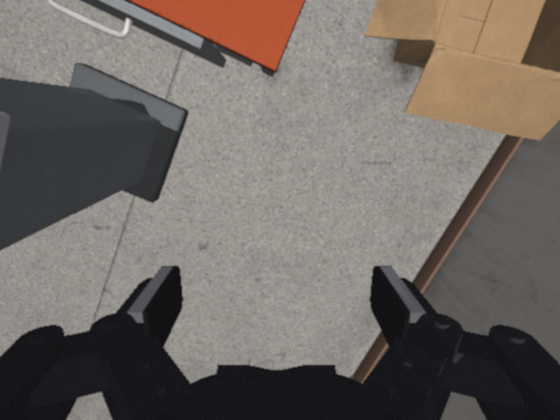

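The scene picture shows the stand with the driver at about (345,180), the box at (289,247) and the collar at (289,236). The copper strip may be at (287,356), the tape at (381,233), the cell at (270,168) and the tip tray at (201,253). The wrist view shows only the floor.

```bash
cat > h.py <<'E'
import numpy as np,cv2
from bench import *
from scipy.spatial.transform import Rotation as R
def Ttool(o):
    T=np.eye(4);T[:3,:3]=R.from_euler('xyz',o['orientation'],degrees=True).as_matrix();T[:3,3]=o['ee_pos'];return T
def deproj(d,K,T):
    v,u=np.mgrid[:d.shape[0],:d.shape[1]]
    P=np.stack([(u-K[0,2])/K[0,0]*d,(v-K[1,2])/K[1,1]*d,d],-1)
    W=P@T[:3,:3].T+T[:3,3];W[d==0]=np.nan;return W
def world(name,d,o=None):
    c=camera_model(name)
    T=c['cam_to_world'] if name!='wrist' else Ttool(o)@c['T_tool_cam']
    return deproj(d,c['camera_matrix'],T)
E
python3 - <<'E'
from h import *
for n,pts in (("scene",dict(hand=(347,155),stand=(343,183),standtop=(345,169),box=(275,245),coll=(289,236),cell=(270,160),tape=(381,226),strip=(287,356),tray=(201,250),thing=(267,205))),("side",dict(hand=(276,160),standtop=(270,175),box=(270,245),coll=(283,235),strip=(367,323)))):
    z=np.load(n+"0.npz");W=world(n,z['d'])
    for k,(u,v) in pts.items(): print(n,k,W[v,u].round(4))
    # box top
    if n=="scene":
        for nm,(zl,zh),(ul,uh,vl,vh) in (("boxtop",(.041,.049),(240,335,210,280)),("hand",(.075,.16),(335,360,140,175)),("standtop",(.058,.065),(325,365,155,205)),("coll",(.051,.09),(270,310,220,250))):
            S=W[vl:vh,ul:uh].reshape(-1,3);S=S[(S[:,2]>zl)&(S[:,2]<zh)]
            r=cv2.minAreaRect((S[:,:2]*1000).astype(np.float32))
            print(nm,len(S),S.mean(0).round(4),S.min(0).round(3),S.max(0).round(3),r)
E
```

```text
scene hand [ 0.5055 -0.1889  0.1241]
scene stand [ 0.4985 -0.167   0.0567]
scene standtop [ 0.5056 -0.1857  0.0838]
scene box [0.5325 0.0739 0.0411]
scene coll [0.5109 0.0514 0.0621]
scene cell [ 0.6871 -0.1337  0.0666]
scene tape [ 0.3745 -0.1315  0.0095]
scene strip [0.3768 0.2653 0.0028]
scene tray [0.6747 0.1565 0.0158]
scene thing [ 0.6346 -0.0417  0.0139]
boxtop 1657 [0.51   0.0509 0.0444] [ 0.444 -0.001  0.041] [0.579 0.098 0.049] ((512.6047973632812, 48.16297912597656), (131.8907012939453, 92.93305206298828), 3.5007476806640625)
hand 297 [ 0.5049 -0.1892  0.1127] [ 0.492 -0.207  0.075] [ 0.523 -0.181  0.143] ((506.7864990234375, -193.27723693847656), (27.76467514038086, 20.05582046508789), 26.66692543029785)
standtop 293 [ 0.5045 -0.1897  0.0611] [ 0.474 -0.23   0.058] [ 0.542 -0.16   0.065] ((508.112060546875, -195.8771209716797), (60.85813903808594, 64.41929626464844), 8.773049354553223)
coll 166 [0.5105 0.0511 0.0586] [0.496 0.03  0.051] [0.531 0.066 0.068] ((511.2955017089844, 50.139739990234375), (34.77260208129883, 32.367164611816406), 36.24482727050781)
side hand [ 0.5057 -0.191   0.1098]
side standtop [ 0.5213 -0.1974  0.0639]
side box [0.5412 0.0678 0.0445]
side coll [0.5122 0.0555 0.0595]
side strip [0.377  0.2628 0.0019]
```

send_rows(offset=[[-28,-37,0],[-56,-74,0],[-84,-111,0],[-112,-148,0],[-140,-185,0],[-168,-222,0],[-196,-259,0],[-224,-296,0]], delta_rot=[[0,0,-0.14],[0,0,-0.28],[0,0,-0.42],[0,0,-0.56],[0,0,-0.7],[0,0,-0.84],[0,0,-0.98],[0,0,-1.12]], claw=[1,1,1,1,1,1,1,1])

```text
t: 0.95
ee_pos: [0.3932, -0.152, 0.2526]
orientation: [-179.9, 0.0, -1.5]
force: [1.5, -0.4, -0.0]
opening: 1.0
```

send_rows(offset=[[13,-25,6],[26,-50,12],[39,-75,18],[52,-100,24],[65,-125,30],[78,-150,36],[91,-175,42],[102,-200,48]], delta_rot=[[0,0,-0.14],[0,0,-0.28],[0,0,-0.42],[0,0,-0.56],[0,0,-0.7],[0,0,-0.84],[0,0,-0.98],[0,0,-1.12]], claw=[1,1,1,1,1,1,1,1])

```text
t: 1.75
ee_pos: [0.5006, 0.0466, 0.2042]
orientation: [-179.9, -0.1, 63.0]
force: [0.2, -0.7, -0.1]
opening: 0.999
```

send_rows(offset=[[0,0,6],[0,0,12],[0,0,18],[0,0,24],[0,0,30],[0,0,34],[0,0,36],[0,0,36]], delta_rot=[[0,0,-0.14],[0,0,-0.28],[0,0,-0.42],[0,0,-0.56],[0,0,-0.7],[0,0,-0.8],[0,0,-0.86],[0,0,-0.86]], claw=[1,1,1,1,1,1,1,1])

```text
t: 2.55
ee_pos: [0.5, 0.0466, 0.1673]
orientation: [-179.9, -0.2, 112.3]
force: [-0.6, -0.1, 0.2]
opening: 1.003
```

```bash
cat > look.py <<'E'
import sys
from h import *
n=sys.argv[1]
o=get_obs();p,d=snapshot("wrist");cv2.imwrite(f"pics/{n}.png",p[:,:,::-1]);np.savez(n+".npz",p=p,d=d,o=np.array(o,dtype=object))
print(o['t'],o['ee_pos'],o['orientation'],o['joint_positions'])
E
python3 look.py w1
```

```text
2.55 [0.4999551  0.04663011 0.16729182] [-1.79886806e+02 -1.51829147e-01  1.12311165e+02] [ -2.38145347  -0.6194411   -7.51795296  83.26775886   0.09065897
 -24.69289977]
```

View pics/w1.png

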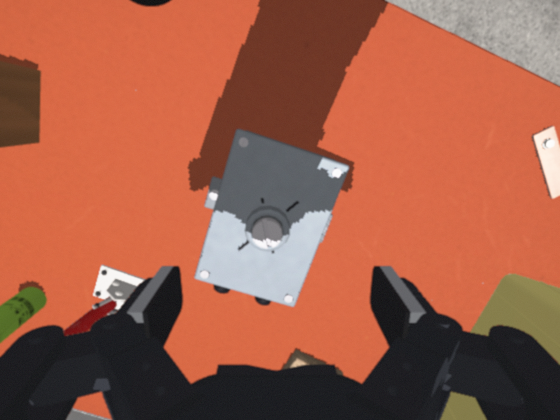

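The wrist view shows the box centred near (272,218), with its glands at the bottom (far end, +x) and the collar and screw at (267,228). The slot isn't clearly visible yet. I'll crop and enlarge, and fit the box.

```bash
cat > fit.py <<'E'
import sys
from h import *
z=np.load(sys.argv[1]+".npz",allow_pickle=True);o=z['o'].item();W=world("wrist",z['d'],o)
m=(abs(W[...,2]-.045)<.004)&(np.hypot(W[...,0]-.512,W[...,1]-.05)<.09)
n,l,s,c=cv2.connectedComponentsWithStats(m.astype(np.uint8));i=1+np.argmax(s[1:,4])
S=W[l==i];r=cv2.minAreaRect((S[:,:2]*1000).astype(np.float32));print("box",S.mean(0),r)
m=(W[...,2]>.051)&(W[...,2]<.09)&(np.hypot(W[...,0]-.512,W[...,1]-.05)<.03)
S=W[m];print("collar",cv2.minEnclosingCircle((S[:,:2]*1000).astype(np.float32)),S.mean(0),np.percentile(S[:,2],[5,50,95]))
vs,us=np.nonzero(m);print("px",us.min(),us.max(),vs.min(),vs.max())
b=slice(vs.min()-25,vs.max()+25),slice(us.min()-25,us.max()+25)
im=cv2.resize(z['p'][b][:,:,::-1],None,fx=7,fy=7,interpolation=cv2.INTER_CUBIC)
cv2.imwrite(f"pics/{sys.argv[1]}_c.png",im);print(b)
b2=slice(vs.min(),vs.max()+1,2),slice(us.min(),us.max()+1,2)
np.set_printoptions(linewidth=250);print((W[b2][...,2]*1000).round(0))
E
python3 fit.py w1
```

```text
box [0.50819775 0.04304901 0.04543581] ((513.9378662109375, 44.495574951171875), (130.2767333984375, 90.23991394042969), 4.001913070678711)
collar ((513.6591186523438, 44.52104187011719), 17.515045166015625) [0.51168435 0.04373965 0.05975269] [0.05241222 0.05817041 0.06517759]
px 244 288 207 251
(slice(np.int64(182), np.int64(276), None), slice(np.int64(219), np.int64(313), None))
[[46. 46. 45. 46. 45. 46. 46. 46. 49. 50. 50. 50. 51. 50. 50. 48. 45. 45. 45. 45. 45. 46. 45.]
 [45. 45. 46. 45. 45. 47. 49. 53. 54. 54. 56. 56. 57. 56. 54. 52. 52. 50. 45. 46. 46. 46. 47.]
 [nan 45. 46. 45. 49. 52. 55. 56. 57. 57. 57. 57. 56. 57. 57. 58. 55. 55. 50. 45. 45. 46. 46.]
 [46. 46. 46. 47. 55. 57. 58. 57. 57. 57. 57. 58. 58. 59. 57. 57. 58. 57. 55. 50. 45. 46. 48.]
 [44. 46. 45. 54. 56. 57. 60. 57. 57. 57. 58. 57. 52. 58. 57. 58. 57. 58. 58. 56. 52. 44. 45.]
 [45. 45. 52. 56. 58. 57. 56. 57. 52. 51. 53. 51. 51. 51. 52. 52. 58. 57. 58. 57. 56. 47. 46.]
 [46. 45. 55. 58. 58. 58. 51. 52. 58. 59. 61. 61. 62. 59. 59. 53. 52. 58. 57. 56. 57. 54. 46.]
 [46. 57. 58. 59. 57. 51. 51. 61. 64. 61. 59. 65. 6
[... 769 characters left out ...]
. 64. 65. 65. 65. 56. 57. 56. 45.]
 [46. 46. 57. 58. 57. 65. 65. 64. 65. 65. 64. 61. 60. 65. 64. 64. 65. 64. 65. 58. 58. 57. 45.]
 [45. 45. 57. 57. 57. 65. 64. 66. 65. 65. 64. 61. 61. 60. 64. 65. 63. 65. 58. 58. 57. 46. 45.]
 [46. 47. 46. 57. 57. 58. 65. 65. 65. 64. 64. 63. 60. 61. 65. 65. 65. 58. 57. 57. 57. 45. 46.]
 [47. 45. 45. 45. 58. 59. 57. 64. 65. 65. 64. 66. 60. 62. 64. 66. 58. 56. 57. 58. 46. 44. 45.]
 [47. 46. 46. 46. 46. 57. 58. 59. 57. 64. 64. 64. 58. 57. 65. 58. 58. 56. 46. 45. 45. 45. 46.]
 [46. 45. 45. 45. 46. 45. 44. 58. 57. 59. 57. 58. 57. 58. 57. 56. 57. 45. 46. 45. 46. 46. 46.]
 [46. 45. 46. 45. 45. 46. 46. 46. 45. 47. 46. 58. 56. 47. 48. 46. 45. 45. 46. 44. 45. 46. 44.]]
```

View pics/w1_c.png

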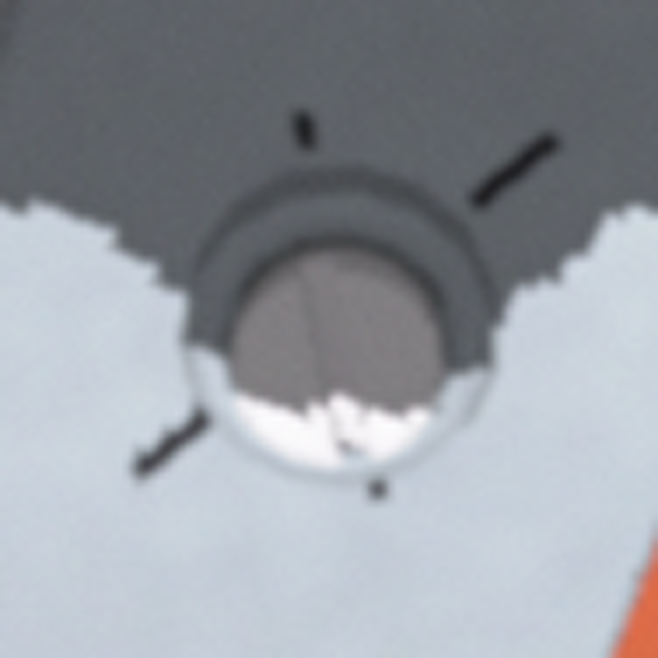

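```bash
cat > slot.py <<'E'
import sys
from h import *
z=np.load(sys.argv[1]+".npz",allow_pickle=True);o=z['o'].item();W=world("wrist",z['d'],o)
h=float(sys.argv[2]) if len(sys.argv)>2 else .0645
c0=np.array([.5137,.0445])
near=np.hypot(W[...,0]-c0[0],W[...,1]-c0[1])<.013
top=near&(abs(W[...,2]-h)<.0015)
fl=(np.hypot(W[...,0]-c0[0],W[...,1]-c0[1])<.009)&(abs(W[...,2]-(h-.004))<.0012)
print("top",np.median(W[top][:,2]),cv2.minEnclosingCircle((W[top][:,:2]*1000).astype(np.float32)))
S=W[fl];print("floor",len(S),np.median(S[:,2]))
l=cv2.fitLine((S[:,:2]*1000).astype(np.float32),cv2.DIST_HUBER,0,.01,.01).ravel();a=np.arctan2(l[1],l[0]);print("ang",np.degrees(a),"pt",l[2:],)
n=np.array([-np.sin(a),np.cos(a)]);print("axis perp offset of slot from c0 mm",(l[2:]-c0*1000)@n, "spread",np.percentile((S[:,:2]*1000-l[2:])@n,[2,98]))
E
python3 slot.py w1
```

```text
top 0.06451397179128636 ((513.8200073242188, 44.48761749267578), 11.368240356445312)
floor 89 0.06051570727526906
ang 33.362568 pt [513.79016   44.227356]
axis perp offset of slot from c0 mm -0.2772970784229733 spread [-1.62443591  1.40865465]
```

send_rows(offset=[[-28,-10,-20],[-60,-22,-40],[-92,-34,-40],[-124,-46,-40],[-156,-58,-40],[-188,-70,-40],[-216,-81,-40],[-225,-85,-40]], delta_rot=[[0,0,0],[0,0,0],[0,0,0],[0,0,0],[0,0,0],[0,0,0],[0,0,0],[0,0,0]], claw=[1,1,1,1,1,1,1,1])

```text
t: 3.4
ee_pos: [0.5066, -0.1966, 0.2071]
orientation: [-179.9, -0.1, 112.0]
force: [-0.0, 0.7, 0.3]
opening: 0.998
```

```bash
python3 look.py w2; cat > drv.py <<'E'
import sys
from h import *
z=np.load(sys.argv[1]+".npz",allow_pickle=True);o=z['o'].item();W=world("wrist",z['d'],o)
near=np.hypot(W[...,0]-.506,W[...,1]+.194)<.05
for nm,a,b in(("handletop",.137,.147),("flange",.064,.072),("stand",.058,.0645)):
    m=near&(W[...,2]>a)&(W[...,2]<b);S=W[m]
    if len(S)<10: continue
    P=(S[:,:2]*1000).astype(np.float32)
    print(nm,len(S),S.mean(0),np.median(S[:,2]),cv2.minAreaRect(P),cv2.minEnclosingCircle(P))
E
python3 drv.py w2
```

```text
3.4 [ 0.50663517 -0.19664502  0.20707274] [-1.79900212e+02 -8.71262653e-02  1.11995628e+02] [-2.82727991e+01  5.30104088e+00  3.11156957e+00  8.79413167e+01
 -2.10516072e-02 -5.02684794e+01]
handletop 1083 [ 0.50699974 -0.19938406  0.14049416] 0.14030056217067796 ((507.8349304199219, -199.12709045410156), (27.563045501708984, 17.674179077148438), 26.39931297302246) ((507.635009765625, -198.75125122070312), 14.732976913452148)
flange 276 [ 0.50308081 -0.19927586  0.06736915] 0.06780648119751023 ((506.6184997558594, -199.34457397460938), (55.73445129394531, 59.222286224365234), 9.755532264709473) ((508.4422912597656, -199.64695739746094), 38.30378341674805)
stand 3319 [ 0.50332483 -0.20073964  0.06242867] 0.06245842010904151 ((508.4464111328125, -198.81976318359375), (60.36196517944336, 60.224666595458984), 9.424077987670898) ((508.4309387207031, -198.63726806640625), 41.9791374206543)
```

View pics/w2.png

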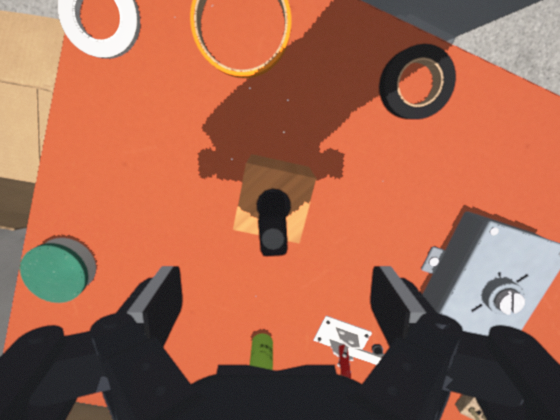

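send_rows(offset=[[-2,0,12],[-2.6,0,25],[-2.6,0,40],[-2.6,0,55],[-2.6,0,70],[-2.6,0,85],[-2.6,0,95],[-2.6,0,100]], delta_rot=[[0,0,-0.077],[0,0,-0.077],[0,0,-0.077],[0,0,-0.077],[0,0,-0.077],[0,0,-0.077],[0,0,-0.077],[0,0,-0.077]], claw=[1,1,1,1,1,1,1,1])

```text
t: 4.25
ee_pos: [0.5065, -0.1985, 0.1052]
orientation: [-179.8, -0.2, 116.4]
force: [-0.4, 0.3, -0.2]
opening: 0.999
```

```bash
python3 look.py w3;  python3 drv.py w3
```

```text
4.25 [ 0.50652699 -0.19854673  0.10520085] [-179.81341841   -0.20207206  116.40930517] [-2.84476706e+01  6.94637336e+00 -6.74990824e+00  7.65763560e+01
 -3.62550510e-02 -5.48572185e+01]
handletop 3632 [ 0.49735993 -0.19461312  0.14121666] 0.1409062288929947 ((500.1263732910156, -196.1181182861328), (24.41416358947754, 98.34740447998047), 23.169401168823242) ((503.4236755371094, -194.66384887695312), 49.861637115478516)
flange 647 [ 0.50262003 -0.20170697  0.06763224] 0.06793284912346703 ((506.9448547363281, -199.5199737548828), (57.396995544433594, 57.73942184448242), 9.669189453125) ((507.6190490722656, -199.40512084960938), 40.22791290283203)
stand 7608 [ 0.50224821 -0.20189878  0.06238489] 0.0624324924592496 ((508.4666442871094, -198.64285278320312), (60.92816162109375, 60.40483856201172), 9.307148933410645) ((507.9454650878906, -199.05712890625), 42.116512298583984)
```

View pics/w3.png

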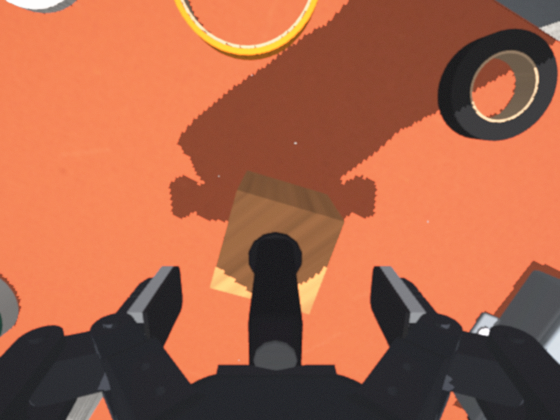

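The driver handle stands midway between the open fingers (handle u≈275, fingers 178/375), so I'm closing.

send_rows(offset=[[-0.7,0.8,0],[-0.7,0.8,0],[-0.7,0.8,0],[-0.7,0.8,0],[-0.7,0.8,0],[-0.7,0.8,0],[-0.7,0.8,0],[-0.7,0.8,0]], delta_rot=[[0,0,0],[0,0,0],[0,0,0],[0,0,0],[0,0,0],[0,0,0],[0,0,0],[0,0,0]], claw=[-1,-1,-1,-1,-1,-1,-1,-1])

```text
t: 5.1
ee_pos: [0.5078, -0.1991, 0.1057]
orientation: [-179.8, -0.2, 116.4]
force: [-0.0, -0.3, 3.5]
opening: 0.201
```

```bash
python3 look.py w4;  python3 drv.py w4; python3 -c "
from bench import *;o=get_obs();print(o['force'],o['ft_torque'],o['opening'])"
```

```text
5.1 [ 0.50782755 -0.19906679  0.10567747] [-1.79839185e+02 -1.57882490e-01  1.16406503e+02] [-2.84281769e+01  7.08540749e+00 -6.54220258e+00  7.65940774e+01
 -4.05354683e-02 -5.48348235e+01]
handletop 10615 [ 0.50434844 -0.2001929   0.14108734] 0.14062446896259784 ((506.4117431640625, -197.695068359375), (27.386810302734375, 92.17988586425781), 26.484432220458984) ((505.8128662109375, -197.81182861328125), 46.99269485473633)
flange 423 [ 0.4995421  -0.20331956  0.06734571] 0.06771375006690661 ((507.2384033203125, -199.17822265625), (56.236358642578125, 58.330108642578125), 9.013333320617676) ((508.7572937011719, -200.363525390625), 37.98439407348633)
stand 5673 [ 0.4951607  -0.20503042  0.0623565 ] 0.062415332554855096 ((508.2975769042969, -198.6571044921875), (60.481204986572266, 60.384552001953125), 9.339890480041504) ((508.0183410644531, -199.0134735107422), 41.9292106628418)
[-0.74575921 -0.36172827  3.59574264] [ 0.05544817  0.00954547 -0.06160185] 0.2034157027672007
```

View pics/w4.png

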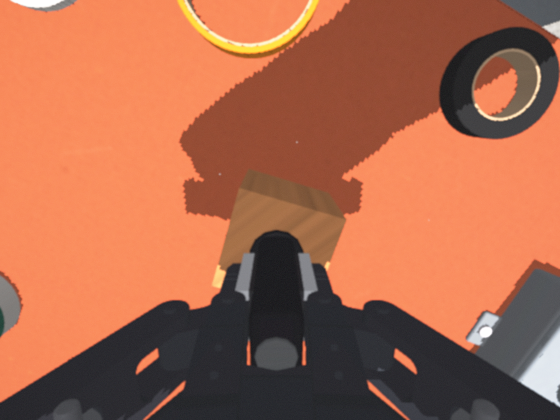

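send_rows(offset=[[0,0,-6],[0,0,-18],[0,0,-30],[0,0,-42],[0,0,-54],[0,0,-66],[0,0,-78],[0,0,-90]], delta_rot=[[0,0,0],[0,0,0],[0,0,0],[0,0,0],[0,0,0],[0,0,0],[0,0,0],[0,0,0]], claw=[-1,-1,-1,-1,-1,-1,-1,-1])

```text
t: 5.95
ee_pos: [0.5083, -0.1992, 0.1969]
orientation: [-179.9, -0.1, 116.4]
force: [0.2, 0.6, -0.6]
opening: 0.204
```

```bash
python3 look.py w5; python3 - <<'E'
from h import *
for n in("scene","side"):
    p,d=snapshot(n);cv2.imwrite(f"pics/{n}5.png",cv2.resize(p[100:240,200:400,::-1],None,fx=4,fy=4,interpolation=cv2.INTER_CUBIC));np.savez(f"{n}5.npz",p=p,d=d)
E
```

```text
5.95 [ 0.50825424 -0.19919088  0.19688242] [-1.79854282e+02 -1.40314291e-01  1.16408650e+02] [-2.84194522e+01  5.74240913e+00  2.42792160e+00  8.68841472e+01
 -3.82886178e-02 -5.48282146e+01]
```

View pics/w5.png

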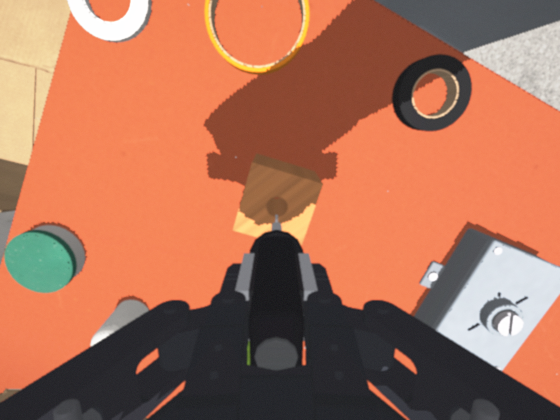

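View pics/side5.png

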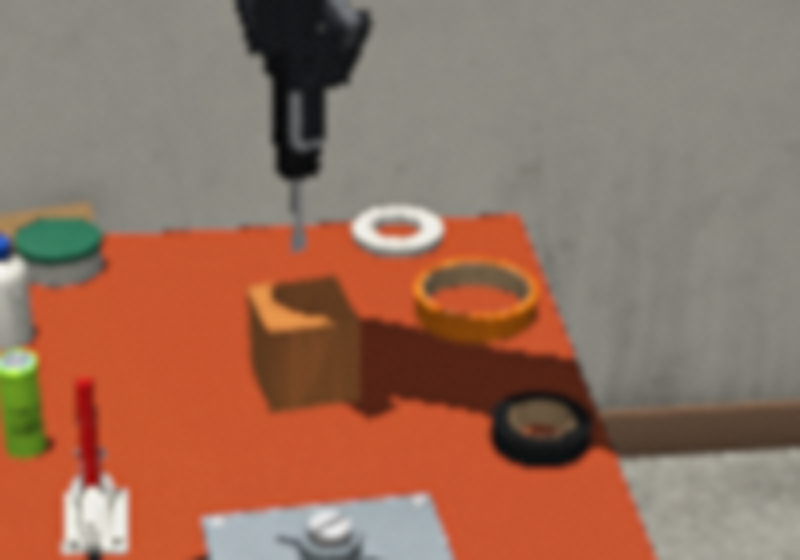

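```bash
cat > tip.py <<'E'
import sys
from h import *
z=np.load(sys.argv[1]+".npz",allow_pickle=True);c=camera_model("wrist")
W=deproj(z['d'],c['camera_matrix'],c['T_tool_cam'])
for a,b in((-.04,-.03),(.02,.035),(.038,.045),(.046,.055),(.055,.065),(.065,.075),(.075,.085),(.085,.095),(.095,.102)):
    m=(W[...,2]>a)&(W[...,2]<b)&(abs(W[...,0])<.02)&(abs(W[...,1])<.03)
    S=W[m]*1000
    if len(S): vs,us=np.nonzero(m);print(a,len(S),"x min max mean",S[:,0].min().round(2),S[:,0].max().round(2),S[:,0].mean().round(2),"y",S[:,1].mean().round(2),"px",us.mean().round(1),vs.min(),vs.max())
b=slice(170,270),slice(225,325)
cv2.imwrite(f"pics/{sys.argv[1]}_t.png",cv2.resize(z['p'][b][:,:,::-1],None,fx=6,fy=6,interpolation=cv2.INTER_CUBIC))
E
python3 tip.py w5
```

```text
-0.04 4009 x min max mean -20.0 19.98 -0.34 y -6.79 px 276.1 306 369
0.02 355 x min max mean -9.41 8.45 -0.47 y -12.83 px 275.7 237 252
0.038 195 x min max mean -15.03 13.89 -0.91 y -10.21 px 274.9 230 252
0.065 7 x min max mean -2.89 1.62 -0.39 y -2.44 px 275.9 229 230
0.075 51 x min max mean -3.66 2.4 -0.49 y -2.06 px 275.7 223 230
0.085 32 x min max mean -3.74 2.47 -0.54 y -3.1 px 275.6 216 226
0.095 5 x min max mean -0.99 0.43 -0.42 y -4.58 px 275.8 215 216
```

View pics/w5_t.png

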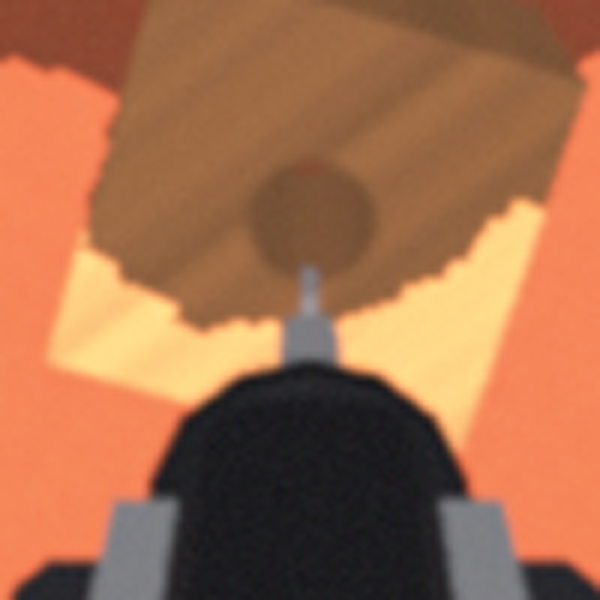

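send_rows(offset=[[25,13,0],[55,29,0],[88,46,0],[121,63,0],[154,80,0],[187,97,4],[208,108,8],[216,112,12]], delta_rot=[[0,0,-0.02],[0,0,-0.04],[0,0,-0.06],[0,0,-0.08],[0,0,-0.1],[0,0,-0.112],[0,0,-0.112],[0,0,-0.112]], claw=[-1,-1,-1,-1,-1,-1,-1,-1])

```text
t: 6.9
ee_pos: [0.5124, 0.046, 0.1841]
orientation: [-179.9, -0.1, 123.0]
force: [0.1, 0.3, -0.8]
opening: 0.2
```

```bash
python3 look.py w6; python3 tip.py w6; python3 fit.py w6 | head -3; python3 slot.py w6
```

```text
6.9 [0.51243028 0.04598495 0.18409675] [-1.79875881e+02 -1.26344988e-01  1.22999323e+02] [-2.36144677e+00  1.08921125e+00 -3.89160150e+00  8.51935279e+01
  3.12066975e-02 -3.53609543e+01]
-0.04 4006 x min max mean -19.94 19.99 -0.31 y -6.8 px 276.1 307 369
0.02 358 x min max mean -9.43 8.51 -0.41 y -12.85 px 275.7 237 252
0.038 194 x min max mean -14.92 13.83 0.05 y -10.09 px 276.6 230 252
0.065 8 x min max mean -2.19 1.68 -0.25 y -2.48 px 276.0 228 230
0.075 50 x min max mean -3.64 2.45 -0.64 y -1.96 px 275.4 224 230
0.085 32 x min max mean -3.69 2.5 -0.27 y -3.19 px 276.0 216 225
0.095 4 x min max mean -0.95 0.48 -0.23 y -4.62 px 276.0 215 216
box [0.50036825 0.03738974 0.04547096] ((513.9348754882812, 44.63437271118164), (129.8500213623047, 90.11878204345703), 4.029144287109375)
collar ((513.754150390625, 44.48337936401367), 17.306610107421875) [0.51170228 0.04305335 0.05995692] [0.05262633 0.05816946 0.06528639]
px 253 294 188 229
top 0.06456257645495395 ((513.9327392578125, 44.5383186340332), 11.31364917755127)
floor 72 0.060534090297566276
ang 30.952524 pt [513.24133   44.031765]
axis perp offset of slot from c0 mm -0.16565032068117425 spread [-1.24075597  1.39962322]
```

View pics/w6_t.png

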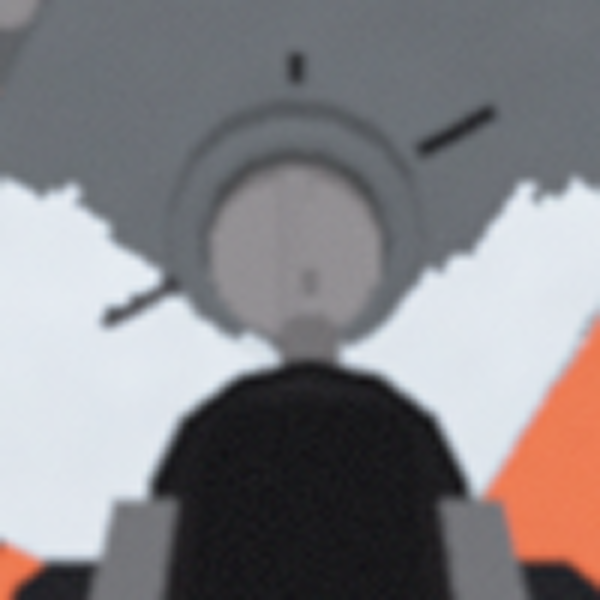

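send_rows(offset=[[-0.8,-0.3,0],[-1.6,-0.6,3],[-1.6,-0.6,7],[-1.6,-0.6,11],[-1.6,-0.6,15],[-1.6,-0.6,18],[-1.6,-0.6,18.5],[-1.6,-0.6,18.5]], delta_rot=[[0,0,0],[0,0,0],[0,0,0],[0,0,0],[0,0,0],[0,0,0],[0,0,0],[0,0,0]], claw=[-1,-1,-1,-1,-1,-1,-1,-1])

```text
t: 7.75
ee_pos: [0.5123, 0.0444, 0.1646]
orientation: [-179.8, -0.2, 123.0]
force: [-0.2, 0.5, -1.8]
opening: 0.2
```

```bash
python3 look.py w7; python3 tip.py w7; python3 slot.py w7; python3 - <<'E'
from h import *
o=get_obs();print(o['force'],o['ft_torque'])
ims=[]
for n in("scene","side"):
    p,d=snapshot(n);np.savez(f"{n}7.npz",p=p,d=d)
    ims.append(cv2.resize(p[195:270,245:320,::-1],(400,400),interpolation=cv2.INTER_CUBIC))
z=np.load("w7.npz",allow_pickle=True)['p'][180:250,240:310,::-1];
cv2.imwrite("pics/c7.png",np.hstack(ims));cv2.imwrite("pics/w7z.png",cv2.resize(z,(560,560),interpolation=cv2.INTER_CUBIC))
E
```

```text
7.75 [0.51225382 0.04443725 0.16461754] [-179.81571473   -0.20189285  122.99346867] [-2.55095246e+00  1.31438633e+00 -5.88005774e+00  8.30728696e+01
  5.71408796e-02 -3.55448791e+01]
-0.04 4019 x min max mean -19.98 19.97 -0.32 y -6.82 px 276.0 307 369
0.02 357 x min max mean -9.4 8.48 -0.47 y -12.85 px 275.6 237 252
0.038 197 x min max mean -14.97 14.01 -0.88 y -9.96 px 274.9 230 252
0.065 6 x min max mean -2.84 1.68 -0.57 y -2.37 px 275.5 229 230
0.075 50 x min max mean -3.64 2.45 -0.41 y -2.04 px 275.8 224 230
0.085 33 x min max mean -3.68 2.49 -0.47 y -3.14 px 275.7 216 225
0.095 477 x min max mean -11.94 9.91 -1.35 y -0.14 px 274.5 207 231
top 0.0644953291700366 ((513.7396240234375, 44.541709899902344), 11.463608741760254)
floor 44 0.06051171645558258
ang 23.621386 pt [509.8634    41.628647]
axis perp offset of slot from c0 mm -1.0934818141713367 spread [-1.47145712  1.77992106]
[ 0.46483902 -0.2380785  -1.60716637] [ 0.01629652  0.01044447 -0.01745109]
```

View pics/c7.png

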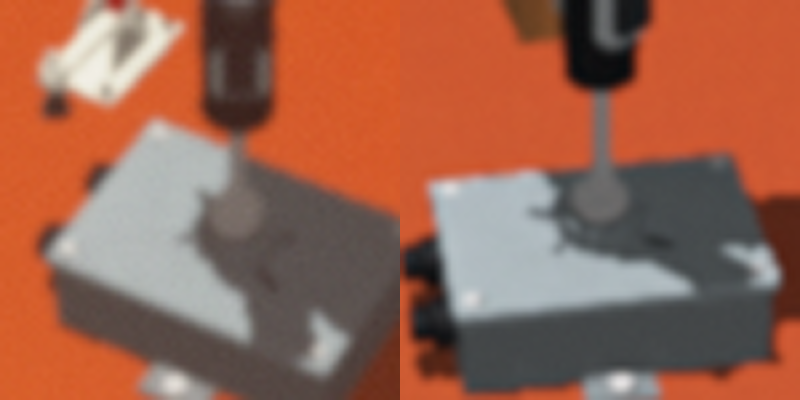

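View pics/w7z.png

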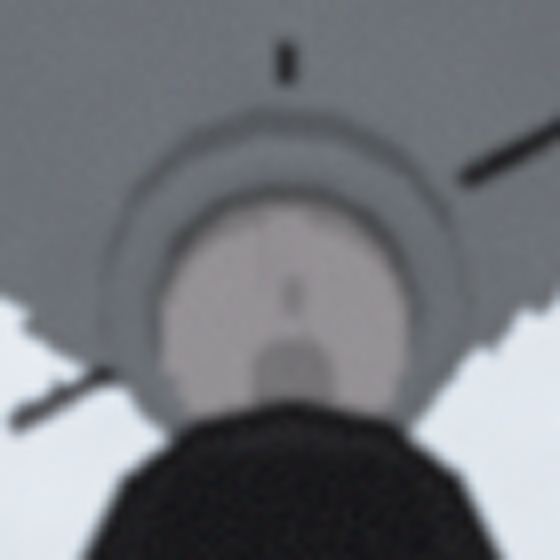

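send_rows(offset=[[-0.3,0,0],[-0.5,0,0],[-0.5,0,0.6],[-0.5,0,1.2],[-0.5,0,1.8],[-0.5,0,2.4],[-0.5,0,3],[-0.5,0,3.5]], delta_rot=[[0,0,0],[0,0,0],[0,0,0],[0,0,0],[0,0,0],[0,0,0],[0,0,0],[0,0,0]], claw=[-1,-1,-1,-1,-1,-1,-1,-1])

```text
t: 8.7
ee_pos: [0.5127, 0.0441, 0.1614]
orientation: [-179.8, -0.2, 123.0]
force: [-0.6, 0.0, -1.7]
opening: 0.201
```

```bash
cat > st.py <<'E'
from h import *
for i in range(2):
    o=get_obs();print(o['t'],(o['ee_pos']*1000).round(2),o['orientation'].round(2),o['force'].round(2),o['ft_torque'].round(3))
E
python3 st.py; python3 look.py w8; python3 slot.py w8
```

```text
8.7 [512.74  44.12 161.43] [-179.85   -0.18  123.01] [-0.64  0.02 -1.69] [-0.008 -0.043 -0.01 ]
8.7 [512.74  44.12 161.43] [-179.85   -0.18  123.01] [-0.64  0.02 -1.69] [-0.008 -0.043 -0.01 ]
8.7 [0.51274017 0.04411727 0.16143372] [-179.84670838   -0.1813474   123.00523234] [-2.58505782e+00  1.38271051e+00 -6.17329000e+00  8.26741977e+01
  5.82574913e-02 -3.55906498e+01]
top 0.06454273180598617 ((513.6128540039062, 44.51734161376953), 11.257347106933594)
floor 36 0.06067982775285255
ang 19.99882 pt [509.20438  41.4056 ]
axis perp offset of slot from c0 mm -1.370298201169301 spread [-1.53345688  2.50553873]
```

send_rows(offset=[[0,0,0.3],[0,0,0.6],[0,0,0.9],[0,0,1.2],[0,0,1.6],[0,0,2],[0,0,2.3],[0,0,2.3]], delta_rot=[[0,0,0],[0,0,0],[0,0,0],[0,0,0],[0,0,0],[0,0,0],[0,0,0],[0,0,0]], claw=[-1,-1,-1,-1,-1,-1,-1,-1])

```text
t: 9.55
ee_pos: [0.5127, 0.0441, 0.159]
orientation: [-179.8, -0.2, 123.0]
force: [-0.0, -0.2, -2.0]
opening: 0.203
```

```bash
python3 st.py; python3 look.py w9; python3 slot.py w9; python3 - <<'E'
from h import *
z=np.load("w9.npz",allow_pickle=True)['p'][180:250,240:310,::-1];
cv2.imwrite("pics/w9z.png",cv2.resize(z,(560,560),interpolation=cv2.INTER_CUBIC))
E
```

```text
9.55 [512.66  44.11 158.99] [-179.84   -0.19  123.01] [-0.03 -0.23 -2.01] [-0.021 -0.002  0.026]
9.55 [512.66  44.11 158.99] [-179.84   -0.19  123.01] [-0.03 -0.23 -2.01] [-0.021 -0.002  0.026]
9.55 [0.51266371 0.04411481 0.15899472] [-179.83590706   -0.18760999  123.00673154] [-2.58503135e+00  1.41673630e+00 -6.41682321e+00  8.24090685e+01
  5.70576848e-02 -3.55921524e+01]
top 0.06451324043107315 ((513.880615234375, 44.46430969238281), 11.532190322875977)
floor 24 0.06050420993204071
ang 21.985079 pt [509.3859    41.066532]
axis perp offset of slot from c0 mm -1.5687402940407822 spread [-1.09506145  1.32331202]
```

View pics/w9z.png

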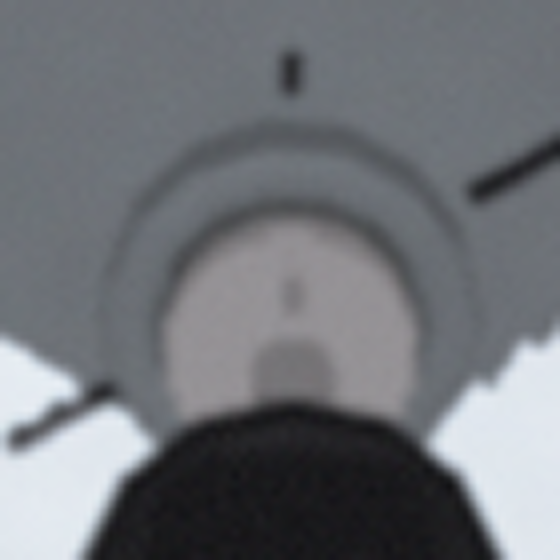

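The blade (u≈292 in the crop) lines up with the short bar (291) and sits inside the slot with no contact force. Now I'll press in steps.

send_rows(offset=[[0,0,0.3],[0,0,0.6],[0,0,0.9],[0,0,1.2],[0,0,1.5],[0,0,1.8],[0,0,2],[0,0,2]], delta_rot=[[0,0,0],[0,0,0],[0,0,0],[0,0,0],[0,0,0],[0,0,0],[0,0,0],[0,0,0]], claw=[-1,-1,-1,-1,-1,-1,-1,-1])

```text
t: 10.4
ee_pos: [0.5129, 0.0441, 0.1577]
orientation: [-179.9, -0.2, 123.0]
force: [-0.6, 0.2, 5.9]
opening: 0.201
```

```bash
python3 st.py; python3 look.py w10; python3 slot.py w10 .063|head -1
```

```text
10.4 [512.87  44.14 157.73] [-1.7988e+02 -1.6000e-01  1.2301e+02] [-0.62  0.22  5.85] [0.056 0.469 0.005]
10.4 [512.87  44.14 157.73] [-1.7988e+02 -1.6000e-01  1.2301e+02] [-0.62  0.22  5.85] [0.056 0.469 0.005]
10.4 [0.51287043 0.04413514 0.15772676] [-1.79881578e+02 -1.58866469e-01  1.23005618e+02] [-2.58355320e+00  1.40826073e+00 -6.56995291e+00  8.22105441e+01
  6.02734160e-02 -3.55894345e+01]
top 0.06372162595056319 ((513.5228881835938, 44.452266693115234), 11.424765586853027)
```

send_rows(offset=[[0,0,1],[0,0,1.6],[0,0,2.2],[0,0,2.8],[0,0,3.4],[0,0,4],[0,0,4.4],[0,0,4.4]], delta_rot=[[0,0,0],[0,0,0],[0,0,0],[0,0,0],[0,0,0],[0,0,0],[0,0,0],[0,0,0]], claw=[-1,-1,-1,-1,-1,-1,-1,-1])

```text
t: 11.25
ee_pos: [0.513, 0.0442, 0.1554]
orientation: [-180.0, -0.1, 123.0]
force: [-3.3, 0.2, 10.8]
opening: 0.2
```

```bash
python3 st.py; python3 look.py w11; python3 slot.py w11 .0605|head -1; python3 tip.py w11 | head -2
```

```text
11.25 [513.    44.17 155.45] [-1.7995e+02 -1.1000e-01  1.2301e+02] [-3.27  0.23 10.82] [ 0.054  1.086 -0.019]
11.25 [513.    44.17 155.45] [-1.7995e+02 -1.1000e-01  1.2301e+02] [-3.27  0.23 10.82] [ 0.054  1.086 -0.019]
11.25 [0.51299905 0.04417046 0.15544549] [-1.79951311e+02 -1.06857261e-01  1.23011928e+02] [-2.57795802e+00  1.36936713e+00 -6.86974355e+00  8.18626721e+01
  5.85606577e-02 -3.55899836e+01]
top 0.0613636581075781 ((513.66259765625, 44.451927185058594), 11.321728706359863)
-0.04 4014 x min max mean -19.94 19.96 -0.31 y -6.84 px 276.1 306 369
0.02 357 x min max mean -9.32 8.49 -0.37 y -12.96 px 275.8 237 252
```

send_rows(offset=[[0,0,2.2],[0,0,2.6],[0,0,3],[0,0,3.4],[0,0,3.8],[0,0,4.1],[0,0,4.1],[0,0,4.1]], delta_rot=[[0,0,0],[0,0,0],[0,0,0],[0,0,0],[0,0,0],[0,0,0],[0,0,0],[0,0,0]], claw=[-1,-1,-1,-1,-1,-1,-1,-1])

```text
t: 12.1
ee_pos: [0.513, 0.0442, 0.1543]
orientation: [180.0, -0.0, 123.0]
force: [-4.8, 0.6, 14.2]
opening: 0.203
```

```bash
python3 st.py; python3 look.py w12; python3 slot.py w12 .060|head -1; python3 tip.py w12 | head -2
```

```text
12.1 [513.01  44.2  154.27] [ 1.7997e+02 -5.0000e-02  1.2302e+02] [-4.76  0.57 14.25] [ 0.097  1.44  -0.011]
12.1 [513.01  44.2  154.27] [ 1.7997e+02 -5.0000e-02  1.2302e+02] [-4.76  0.57 14.25] [ 0.097  1.44  -0.011]
12.1 [0.51300555 0.04419788 0.15426595] [ 1.79972450e+02 -4.59394653e-02  1.23018132e+02] [-2.57188170e+00  1.28655219e+00 -7.08862660e+00  8.16291531e+01
  5.33918808e-02 -3.55900043e+01]
top 0.06056051498457353 ((513.7276611328125, 44.53074645996094), 11.312997817993164)
-0.04 4010 x min max mean -20.0 19.97 -0.37 y -6.82 px 275.9 307 369
0.02 356 x min max mean -9.43 8.55 -0.41 y -12.97 px 275.7 237 252
```

send_rows(offset=[[0,0,3.2],[0,0,3.4],[0,0,3.4],[0,0,3.4],[0,0,3.4],[0,0,3.4],[0,0,3.4],[0,0,3.4]], delta_rot=[[0,0,0],[0,0,0],[0,0,0.06],[0,0,0.12],[0,0,0.18],[0,0,0.24],[0,0,0.3],[0,0,0.36]], claw=[-1,-1,-1,-1,-1,-1,-1,-1])

```text
t: 12.95
ee_pos: [0.5136, 0.0446, 0.1541]
orientation: [179.8, -0.1, 102.3]
force: [-3.8, 1.3, 13.6]
opening: 0.199
```

```bash
python3 st.py; python3 look.py w13; python3 slot.py w13 .060|head -1; python3 tip.py w13 | head -2; python3 - <<'E'
from h import *
z=np.load("w13.npz",allow_pickle=True)['p'][180:250,240:310,::-1];
cv2.imwrite("pics/w13z.png",cv2.resize(z,(560,560),interpolation=cv2.INTER_CUBIC))
E
```

```text
12.95 [513.62  44.62 154.15] [ 1.7980e+02 -6.0000e-02  1.0227e+02] [-3.85  1.27 13.55] [0.314 1.229 0.041]
12.95 [513.62  44.62 154.15] [ 1.7980e+02 -6.0000e-02  1.0227e+02] [-3.85  1.27 13.55] [0.314 1.229 0.041]
12.95 [0.51361783 0.04462169 0.15414664] [ 1.79798812e+02 -6.04923984e-02  1.02274440e+02] [ -2.55380453   1.18671877  -7.20402294  81.43025134   0.10996595
 -14.82796691]
top 0.06043991005926805 ((514.6160278320312, 44.107120513916016), 12.343143463134766)
-0.04 4001 x min max mean -19.95 19.99 -0.38 y -6.7 px 276.2 307 369
0.02 356 x min max mean -9.4 8.45 -0.5 y -12.85 px 275.8 237 252
```

View pics/w13z.png

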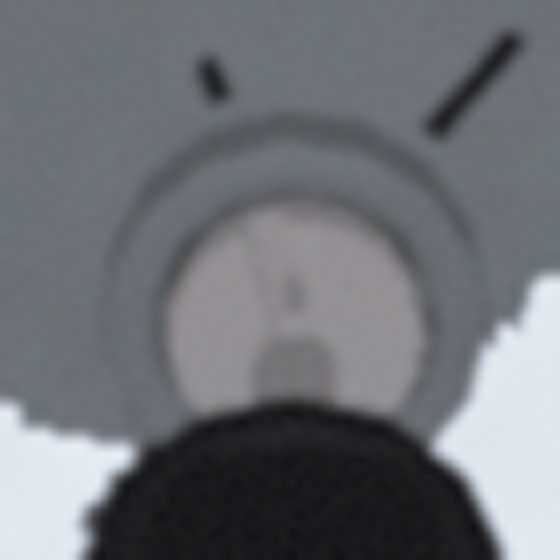

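send_rows(offset=[[0,0,3.6],[0,0,4],[0,0,4],[0,0,4],[0,0,4],[0,0,4],[0,0,4],[0,0,4]], delta_rot=[[0,0,0],[0,0,0],[0,0,0],[0,0,0.02],[0,0,0.06],[0,0,0.1],[0,0,0.14],[0,0,0.18]], claw=[-1,-1,-1,-1,-1,-1,-1,-1])

```text
t: 13.8
ee_pos: [0.5137, 0.0448, 0.1536]
orientation: [179.7, -0.1, 91.8]
force: [-5.9, -0.6, 16.3]
opening: 0.208
```

```bash
cat > step.py <<'E'
import sys,os
n=sys.argv[1]
os.system(f"python3 st.py|tail -1; python3 look.py {n}|tail -1; python3 slot.py {n} .060|head -1")
from h import *
z=np.load(n+".npz",allow_pickle=True)['p'][180:250,240:310,::-1];
cv2.imwrite(f"pics/{n}z.png",cv2.resize(z,(560,560),interpolation=cv2.INTER_CUBIC))
E
python3 step.py w14
```

```text
13.8 [513.67  44.82 153.55] [ 1.797e+02 -1.000e-01  9.178e+01] [-5.9  -0.65 16.34] [0.071 1.615 0.023]
13.8 [0.51366874 0.04481615 0.15355147] [ 1.79696134e+02 -9.87369030e-02  9.17848968e+01] [-2.53831353  1.08255255 -7.37815248 81.24373581  0.12136076 -4.32263545]
top 0.059973157025495535 ((513.7083129882812, 44.40947341918945), 11.434152603149414)
```

View pics/w14z.png

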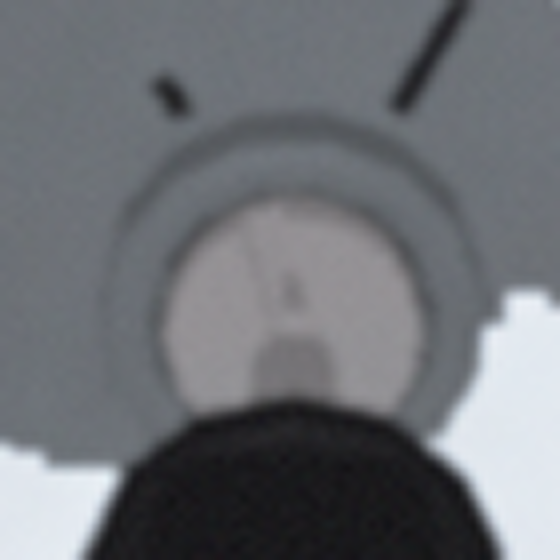

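send_rows(offset=[[0,0,3.3],[0,0,3.3],[0,0,3.3],[0,0,3.3],[0,0,3.3],[0,0,3.3],[0,0,3.3],[0,0,3.3]], delta_rot=[[0,0,0.05],[0,0,0.1],[0,0,0.15],[0,0,0.2],[0,0,0.25],[0,0,0.3],[0,0,0.35],[0,0,0.4]], claw=[-1,-1,-1,-1,-1,-1,-1,-1])

```text
t: 14.65
ee_pos: [0.5135, 0.0449, 0.1536]
orientation: [179.7, -0.2, 68.7]
force: [-6.7, 0.8, 15.9]
opening: 0.198
```

```bash
python3 step.py w15
```

```text
14.65 [513.52  44.9  153.55] [179.68  -0.24  68.69] [-6.69  0.84 15.88] [0.146 1.78  0.057]
14.65 [0.51352053 0.04490154 0.15355135] [179.67817197  -0.2365842   68.69300001] [-2.52892833  0.97248766 -7.49016557 81.15649095  0.12039036 18.77913623]
top 0.0599652788551978 ((513.6375732421875, 44.552101135253906), 11.443998336791992)
```

View pics/w15z.png

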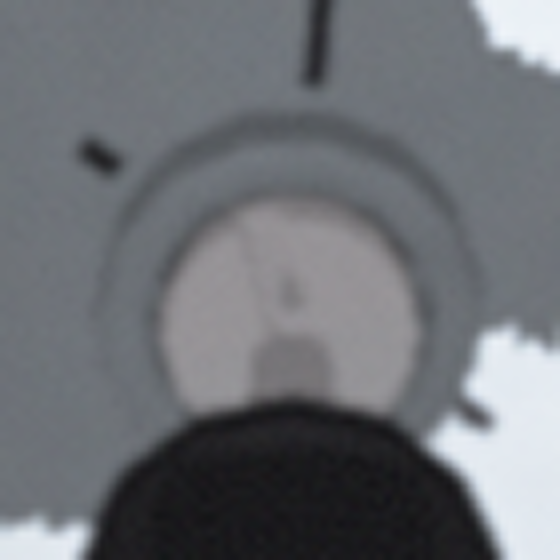

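send_rows(offset=[[0,0,3.3],[0,0,3.3],[0,0,3.3],[0,0,3.3],[0,0,3.3],[0,0,3.3],[0,0,3.3],[0,0,3.3]], delta_rot=[[0,0,0.05],[0,0,0.1],[0,0,0.15],[0,0,0.2],[0,0,0.24],[0,0,0.28],[0,0,0.32],[0,0,0.35]], claw=[-1,-1,-1,-1,-1,-1,-1,-1])

```text
t: 15.5
ee_pos: [0.5135, 0.045, 0.1536]
orientation: [179.7, -0.4, 48.5]
force: [-5.9, -0.1, 15.6]
opening: 0.199
```

```bash
python3 step.py w16
```

```text
15.5 [513.52  45.   153.6 ] [179.7   -0.4   48.49] [-5.89 -0.06 15.61] [0.06  1.76  0.094]
15.5 [0.51351573 0.0449994  0.15360255] [179.69623098  -0.4003168   48.48688169] [-2.51774958  0.86011069 -7.59874671 81.05315163  0.11997007 38.99694083]
top 0.06000342711005474 ((513.1417846679688, 44.6715202331543), 11.290663719177246)
```

View pics/w16z.png

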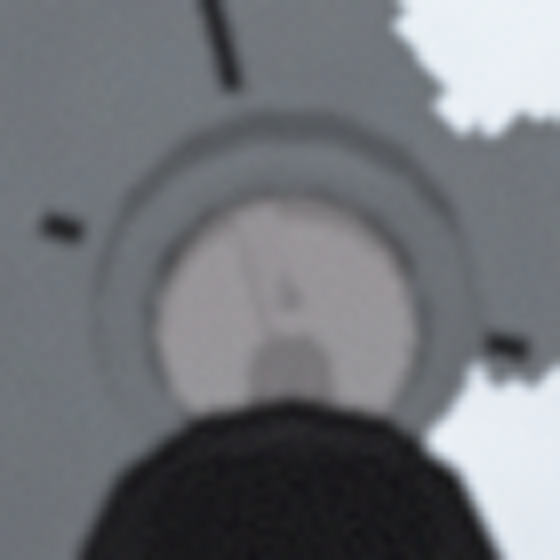

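send_rows(offset=[[0,0,3.3],[0,0,3.3],[0,0,3.3],[0,0,3.3],[0,0,3.3],[0,0,3.3],[0,0,3.3],[0,0,3.3]], delta_rot=[[0,0,0.03],[0,0,0.05],[0,0,0.07],[0,0,0.09],[0,0,0.1],[0,0,0.1],[0,0,0.1],[0,0,0.1]], claw=[-1,-1,-1,-1,-1,-1,-1,-1])

```text
t: 16.35
ee_pos: [0.5135, 0.0451, 0.1536]
orientation: [179.7, -0.5, 42.7]
force: [-6.1, -0.3, 15.7]
opening: 0.199
```

```bash
python3 step.py w17
```

```text
16.35 [513.55  45.1  153.62] [179.66  -0.5   42.74] [-6.1  -0.31 15.72] [0.075 1.608 0.124]
16.35 [0.5135489  0.04509683 0.1536176 ] [179.65815245  -0.50307818  42.74045186] [-2.50471321  0.75228636 -7.7068604  80.94389409  0.11655324 44.75694291]
top 0.06002380291846349 ((513.1868896484375, 43.883819580078125), 12.035566329956055)
```

View pics/w17z.png

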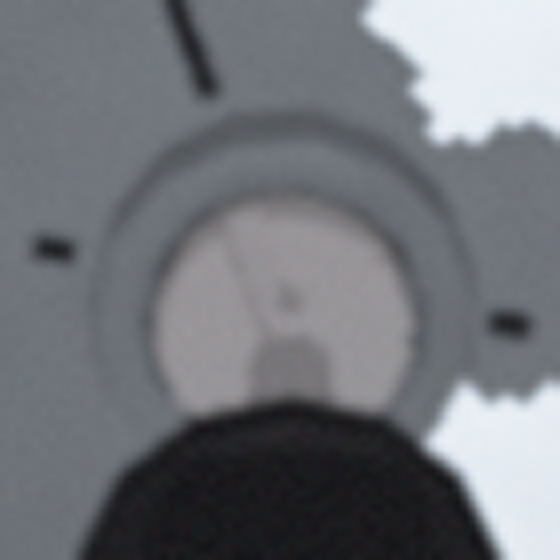

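send_rows(offset=[[0,0,2.8],[0,0,2.2],[0,0,1.5],[0,0,0.5],[0,0,-0.5],[0,0,-1.5],[0,0,-2.5],[0,0,-3.5]], delta_rot=[[0,0,-0.02],[0,0,-0.04],[0,0,-0.06],[0,0,-0.07],[0,0,-0.07],[0,0,-0.07],[0,0,-0.07],[0,0,-0.07]], claw=[-1,-1,-1,-1,-1,-1,-1,-1])

```text
t: 17.2
ee_pos: [0.5132, 0.0451, 0.1578]
orientation: [179.6, -0.5, 46.8]
force: [-2.2, -0.1, 4.3]
opening: 0.203
```

```bash
python3 step.py w18;python3 slot.py w18 .0645|head -1
```

```text
17.2 [513.24  45.11 157.82] [179.63  -0.47  46.76] [-2.24 -0.12  4.29] [-0.015  0.619  0.076]
17.2 [0.51323565 0.04510837 0.15782084] [179.62676151  -0.46915753  46.76160951] [-2.50229325  0.65356445 -7.32666428 81.43079926  0.11191545 40.73820058]
top 0.05997732935498286 ((514.1473388671875, 44.90879821777344), 12.289124488830566)
top 0.06399781395040782 ((513.0930786132812, 44.634864807128906), 11.307404518127441)
  return _methods._mean(a, axis=axis, dtype=dtype,
  ret = ret.dtype.type(ret / rcount)
Traceback (most recent call last):
  File "slot.py", line 11, in <module>
    l=cv2.fitLine((S[:,:2]*1000).astype(np.float32),cv2.DIST_HUBER,0,.01,.01).ravel();a=np.arctan2(l[1],l[0]);print("ang",np.degrees(a),"pt",l[2:],)
      ~~~~~~~~~~~^^^^^^^^^^^^^^^^^^^^^^^^^^^^^^^^^^^^^^^^^^^^^^^^^^^^^^^^^^^^
cv2.error: OpenCV(4.12.0) /io/opencv/modules/imgproc/src/linefit.cpp:50: error: (-215:Assertion failed) count > 0 in function 'fitLine2D_wods'
```

View pics/w18z.png

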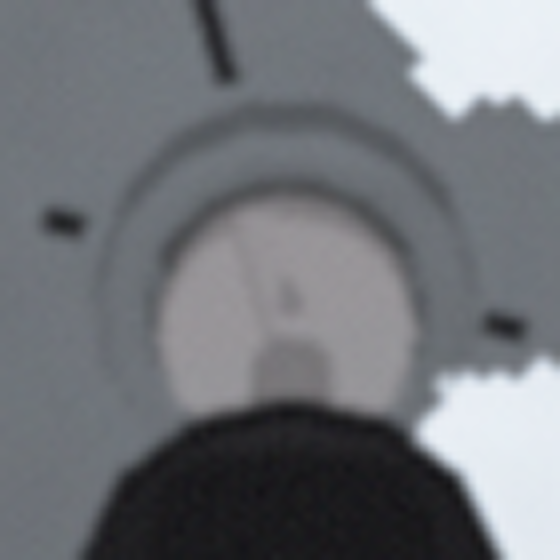

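The head has risen to 64.0 mm with the blade still resting lightly on it, so the screw is locked. Lifting out.

send_rows(offset=[[0,0,-1],[0,0,-2],[0,0,-4],[0,0,-7],[0,0,-12],[0,0,-18],[0,0,-25],[0,0,-32]], delta_rot=[[0,0,-0.06],[0,0,-0.1],[0,0,-0.1],[0,0,-0.1],[0,0,-0.1],[0,0,-0.1],[0,0,-0.1],[0,0,-0.1]], claw=[-1,-1,-1,-1,-1,-1,-1,-1])

```text
t: 18.05
ee_pos: [0.5131, 0.045, 0.1907]
orientation: [179.5, -0.4, 52.5]
force: [0.7, 0.2, -0.5]
opening: 0.204
```

```bash
python3 st.py|tail -1; python3 look.py w19; python3 slot.py w19; python3 fit.py w19|head -2; python3 tip.py w19; python3 - <<'E'
from h import *
p,d=snapshot("side");cv2.imwrite("pics/side19.png",cv2.resize(p[130:270,220:360,::-1],(700,700),interpolation=cv2.INTER_CUBIC))
E
```

```text
18.05 [513.12  45.03 190.72] [179.55  -0.45  52.48] [ 0.67  0.19 -0.53] [-0.014 -0.014 -0.035]
18.05 [0.51312286 0.04502859 0.19071693] [179.54638573  -0.44931043  52.48310896] [-2.50941048  0.29368281 -3.9446874  85.13232362  0.10777641 35.00985107]
top 0.06450195909548598 ((513.5819091796875, 44.459903717041016), 11.39888858795166)
floor 73 0.06065322155508257
ang -25.773151 pt [512.70557   44.708557]
axis perp offset of slot from c0 mm -0.24457847740415833 spread [-1.76210666  1.55231312]
box [0.50184442 0.0502886  0.04543829] ((513.4835815429688, 44.574928283691406), (130.0130157470703, 89.52066040039062), 4.013556480407715)
collar ((513.288818359375, 44.685882568359375), 17.405900955200195) [0.51153647 0.04572531 0.0598294 ] [0.05238884 0.05823389 0.06522746]
-0.04 4006 x min max mean -20.0 20.0 -0.4 y -6.33 px 276.2 307 369
0.02 361 x min max mean -9.65 8.31 -0.63 y -12.38 px 275.6 237 252
0.038 192 x min max mean -15.26 13.69 -0.61 y -9.68 px 275.7 230 252
0.065 8 x min max mean -3.03 1.47 -0.78 y -1.93 px 275.5 229 230
0.075 48 x min max mean -3.83 2.25 -0.72 y -1.58 px 275.6 223 230
0.085 32 x min max mean -3.89 2.29 -0.52 y -2.65 px 275.9 216 226
0.095 3 x min max mean -1.16 -0.45 -0.92 y -4.03 px 275.3 215 216
```

View pics/side19.png

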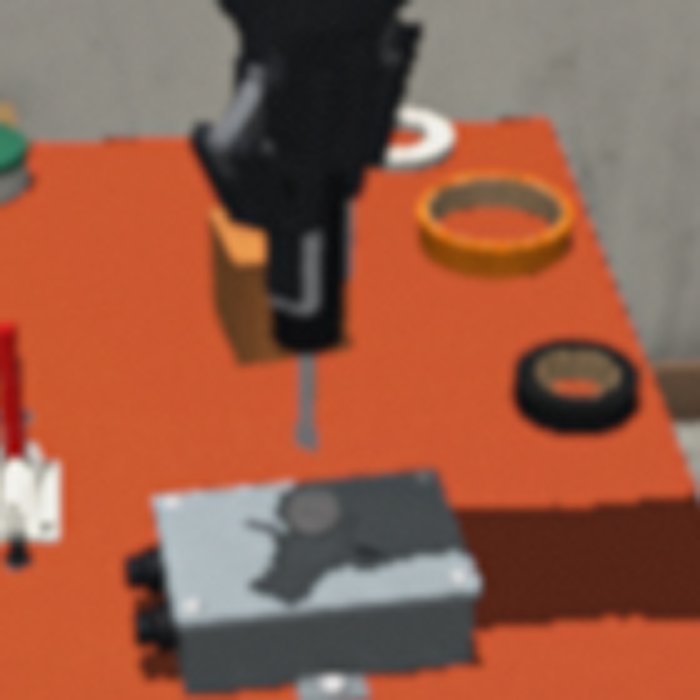

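View pics/w19_t.png

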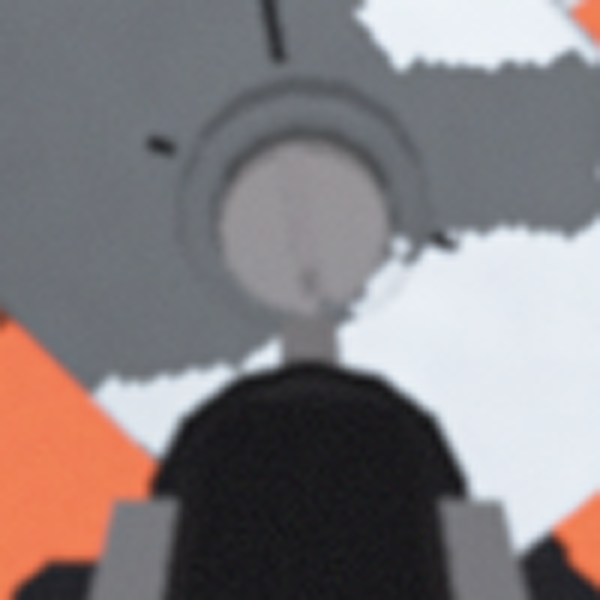

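send_rows(offset=[[-22,16,-3],[-48,35,-5],[-77,56.5,-5],[-106,78,-5],[-135,99,-5],[-164,120,-5],[-188,138,-5],[-197,144.5,-5]], delta_rot=[[0,0,0],[0,0,0],[0,0,0],[0,0,0],[0,0,0],[0,0,0],[0,0,0],[0,0,0]], claw=[-1,-1,-1,-1,-1,-1,-1,-1])

```text
t: 18.95
ee_pos: [0.5082, -0.202, 0.1961]
orientation: [179.4, -0.5, 52.3]
force: [-0.3, 0.5, -1.2]
opening: 0.201
```

```bash
python3 st.py|tail -1; python3 look.py w20; python3 drv.py w20; python3 tip.py w20
```

```text
18.95 [ 508.21 -202.03  196.07] [179.4   -0.49  52.3 ] [-0.26  0.47 -1.25] [-0.014  0.054 -0.019]
18.95 [ 0.50820673 -0.20202729  0.19607126] [179.402256    -0.48652032  52.30105547] [-28.91629834   4.94309589   1.47555503  85.86742415   0.38952098
   8.78744469]
flange 41 [ 0.50477689 -0.1901742   0.06429402] 0.06421718566309531 ((507.54327392578125, -198.60389709472656), (55.89680862426758, 56.45317459106445), 12.183568000793457) ((506.47723388671875, -192.77137756347656), 34.27634048461914)
stand 4458 [ 0.50462144 -0.19642055  0.06239124] 0.06244388193068354 ((508.1253662109375, -199.05198669433594), (60.34322738647461, 60.280731201171875), 9.330215454101562) ((507.778076171875, -198.9527130126953), 42.16327667236328)
-0.04 4020 x min max mean -20.0 19.99 -0.42 y -6.35 px 276.2 307 369
0.02 358 x min max mean -9.64 8.26 -0.6 y -12.37 px 275.7 237 252
0.038 215 x min max mean -15.11 13.71 -1.13 y -9.72 px 274.7 230 252
0.065 7 x min max mean -3.04 1.47 -0.55 y -1.89 px 275.9 229 230
0.075 50 x min max mean -3.83 2.23 -0.73 y -1.54 px 275.6 223 230
0.085 35 x min max mean -3.88 2.31 -0.61 y -2.72 px 275.8 216 226
0.095 3 x min max mean -1.17 0.26 -0.45 y -4.15 px 276.0 215 215
```

View pics/w20_t.png

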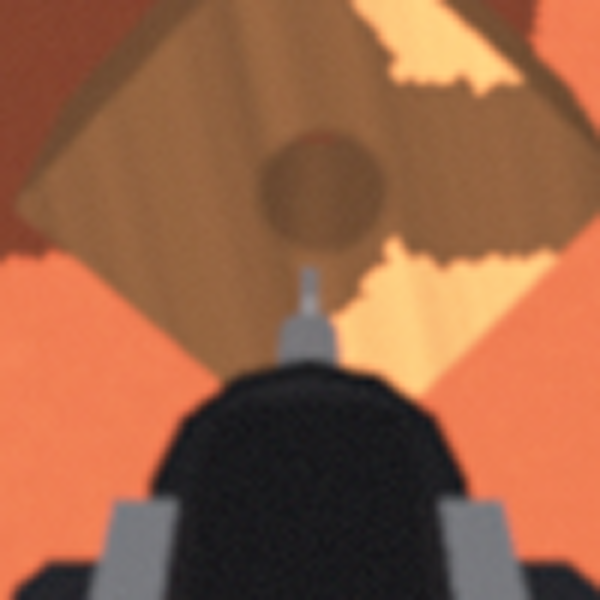

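send_rows(offset=[[1.5,-1.5,3],[2.5,-2.5,10],[2.5,-2.5,18],[2.5,-2.5,26],[2.5,-2.5,34],[2.5,-2.5,42],[2.5,-2.5,50],[2.5,-2.5,56]], delta_rot=[[0,0,0],[0,0,0],[0,0,0],[0,0,0],[0,0,0],[0,0,0],[0,0,0],[0,0,0]], claw=[-1,-1,-1,-1,-1,-1,-1,-1])

```text
t: 19.8
ee_pos: [0.5082, -0.1987, 0.1389]
orientation: [179.4, -0.5, 52.3]
force: [-0.8, 0.5, -0.5]
opening: 0.205
```

```bash
python3 st.py|tail -1; python3 look.py w21;python3 drv.py w21|tail -1; python3 tip.py w21
```

```text
19.8 [ 508.22 -198.66  138.92] [179.45  -0.45  52.29] [-0.81  0.52 -0.48] [-0.008 -0.001 -0.002]
19.8 [ 0.5082183  -0.19865756  0.13891658] [179.44850595  -0.45098156  52.28702447] [-28.58618012   5.42436315  -4.5217056   79.43787322   0.35777257
   9.13088933]
stand 5566 [ 0.5002573  -0.19310635  0.0623662 ] 0.06241652677745772 ((508.25262451171875, -199.02627563476562), (60.70188903808594, 60.63835144042969), 9.252853393554688) ((507.95703125, -198.8115234375), 42.26129150390625)
-0.04 4008 x min max mean -19.97 19.97 -0.42 y -6.35 px 276.2 307 369
0.02 361 x min max mean -9.6 8.33 -0.55 y -12.4 px 275.8 237 252
0.038 196 x min max mean -15.11 13.67 -0.83 y -9.82 px 275.3 230 252
0.065 61 x min max mean -19.73 19.67 -3.38 y -16.65 px 271.4 187 230
0.075 2838 x min max mean -20.0 19.98 0.15 y -12.97 px 276.9 184 252
0.085 125 x min max mean -19.96 19.92 0.92 y -8.5 px 278.0 181 231
0.095 67 x min max mean -19.95 19.96 0.99 y -7.65 px 278.1 179 230
```

View pics/w21_t.png

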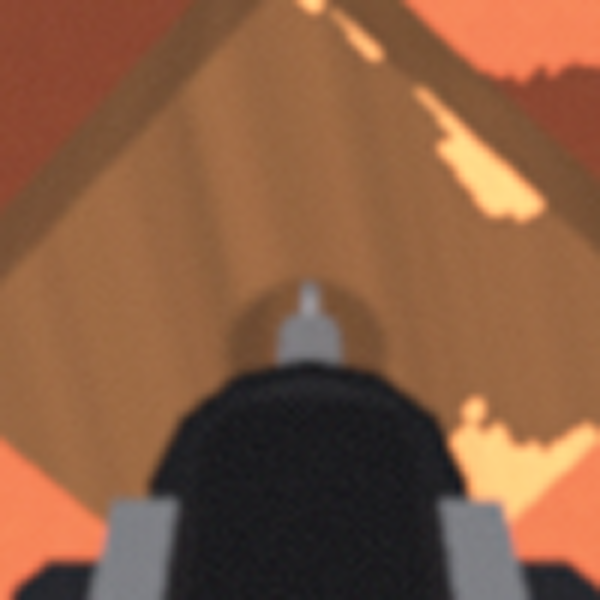

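send_rows(offset=[[0,0,5],[0,0,11],[0,0,17],[0,0,23],[0,0,28],[0,0,31],[0,0,32.5],[0,0,33]], delta_rot=[[0,0,0],[0,0,0],[0,0,0],[0,0,0],[0,0,0],[0,0,0],[0,0,0],[0,0,0]], claw=[-1,-1,-1,-1,-1,-1,-1,-1])

```text
t: 20.65
ee_pos: [0.5079, -0.1984, 0.1057]
orientation: [179.5, -0.4, 52.3]
force: [-2.4, 1.6, 4.3]
opening: 0.202
```

```bash
python3 st.py|tail -1
```

```text
20.65 [ 507.94 -198.39  105.74] [179.54  -0.43  52.28] [-2.39  1.63  4.34] [ 0.241  0.747 -0.026]
```

The flange is on the block with about 5 N. Releasing.

send_rows(offset=[[0,0,0],[0,0,0],[0,0,0],[0,0,0],[0,0,0],[0,0,0],[0,0,0],[0,0,0]], delta_rot=[[0,0,0],[0,0,0],[0,0,0],[0,0,0],[0,0,0],[0,0,0],[0,0,0],[0,0,0]], claw=[1,1,1,1,1,1,1,1])

```text
t: 21.45
ee_pos: [0.508, -0.1984, 0.1057]
orientation: [179.5, -0.4, 52.3]
force: [-0.1, -0.5, 0.5]
opening: 0.993
```

send_rows(offset=[[0,0,-5],[0,0,-15],[0,0,-30],[0,0,-45],[0,0,-60],[0,0,-75],[0,0,-90],[0,0,-105]], delta_rot=[[0,0,0],[0,0,0],[0,0,0],[0,0,0],[0,0,0],[0,0,0],[0,0,0],[0,0,0]], claw=[1,1,1,1,1,1,1,1])

```text
t: 22.25
ee_pos: [0.5069, -0.1985, 0.2123]
orientation: [179.5, -0.4, 52.3]
force: [-0.4, 0.9, -0.3]
opening: 0.998
```

```bash
python3 st.py|tail -1; python3 look.py w23; python3 drv.py w23; python3 - <<'E'
from h import *
p,d=snapshot("side");cv2.imwrite("pics/side23.png",p[:,:,::-1])
W0=np.load("side0.npz")['p'].astype(int)
print([ (np.abs(p.astype(int)-W0).sum(-1)[a:b,c:e]>60).sum() for a,b,c,e in ((185,215,195,215),(195,218,320,350),(305,340,350,385),(270,300,195,225))])
E
```

```text
22.25 [ 506.87 -198.55  212.27] [179.51  -0.43  52.28] [-0.37  0.93 -0.3 ] [ 0.024 -0.059  0.03 ]
22.25 [ 0.50687356 -0.19854655  0.21226973] [179.50888739  -0.43073328  52.27630786] [-28.63866765   4.68986146   3.04713995  87.80430437   0.34776656
   9.08854873]
handletop 1033 [ 0.50769338 -0.19876395  0.14042049] 0.14023774449818327 ((508.5053405761719, -199.19735717773438), (17.670263290405273, 27.362361907958984), 51.50974655151367) ((508.82464599609375, -199.12799072265625), 14.526639938354492)
flange 257 [ 0.50423976 -0.1965414   0.0673814 ] 0.06771109638688894 ((507.3252868652344, -199.24635314941406), (59.26607131958008, 56.96906280517578), 7.821251392364502) ((506.7091369628906, -197.76536560058594), 38.350162506103516)
stand 3122 [ 0.5020638  -0.19467616  0.06237191] 0.062394713170660504 ((508.016357421875, -199.16256713867188), (60.27342224121094, 60.44232177734375), 9.252289772033691) ((507.893310546875, -199.00091552734375), 42.26231384277344)
[np.int64(0), np.int64(232), np.int64(0), np.int64(0)]
```

View pics/side23.png

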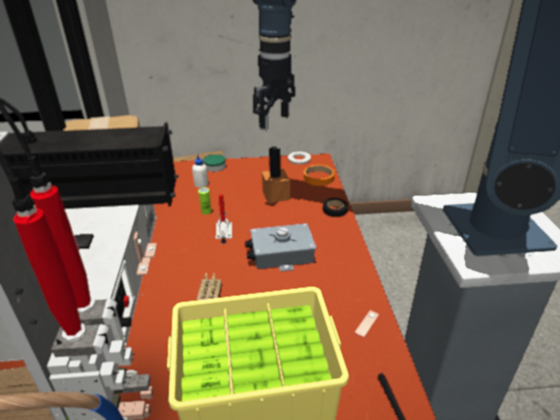

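The driver stands upright in the hole as at the start, and the tape region differs only by shadow. I'll take one unobstructed look at the screw before handing in.

send_rows(offset=[[20,-17,0],[46,-38,0],[75,-61,0],[104,-85,0],[133,-109,0],[162,-133,0],[183,-150,0],[189,-155,0]], delta_rot=[[0,0,0],[0,0,0],[0,0,0],[0,0,0],[0,0,0],[0,0,0],[0,0,0],[0,0,0]], claw=[1,1,1,1,1,1,1,1])

```text
t: 23.15
ee_pos: [0.5005, 0.0476, 0.213]
orientation: [179.3, -0.5, 52.5]
force: [-0.2, 0.0, -0.5]
opening: 0.999
```

```bash
python3 look.py w24; python3 slot.py w24; python3 fit.py w24|head -2; python3 - <<'E'
from h import *
p,d=snapshot("scene");W=world("scene",d);W0=world("scene",np.load("scene0.npz")['d'])
for k,(u,v) in dict(cell=(270,160),tape=(381,226),strip=(287,356),tray=(201,250)).items(): print(k,W0[v,u].round(4),W[v,u].round(4))
E
```

```text
23.15 [0.50050518 0.04758559 0.21297917] [179.32751141  -0.46474255  52.48769339] [-2.21014869e+00 -1.75093705e+00 -3.44210388e+00  8.74914416e+01
 -9.36093887e-03  3.53048186e+01]
top 0.06451208178485707 ((513.51171875, 44.3115119934082), 11.409939765930176)
floor 67 0.0604921652397557
ang -28.538862 pt [513.1817   44.29837]
axis perp offset of slot from c0 mm -0.42474976603846143 spread [-1.5901258   1.76675649]
box [0.50918493 0.04598942 0.04543214] ((513.4085693359375, 44.267791748046875), (129.8720245361328, 90.11512756347656), 4.040945529937744)
collar ((513.24658203125, 44.327823638916016), 17.462167739868164) [0.51176308 0.04534661 0.05972446] [0.05259435 0.05812195 0.06525739]
cell [ 0.6871 -0.1337  0.0666] [ 0.6865 -0.1329  0.0675]
tape [ 0.3745 -0.1315  0.0095] [ 0.3734 -0.1284  0.0128]
strip [0.3768 0.2653 0.0028] [3.775e-01 2.642e-01 3.000e-04]
tray [0.6747 0.1565 0.0158] [0.6764 0.155  0.0132]
```

View pics/w24_c.png

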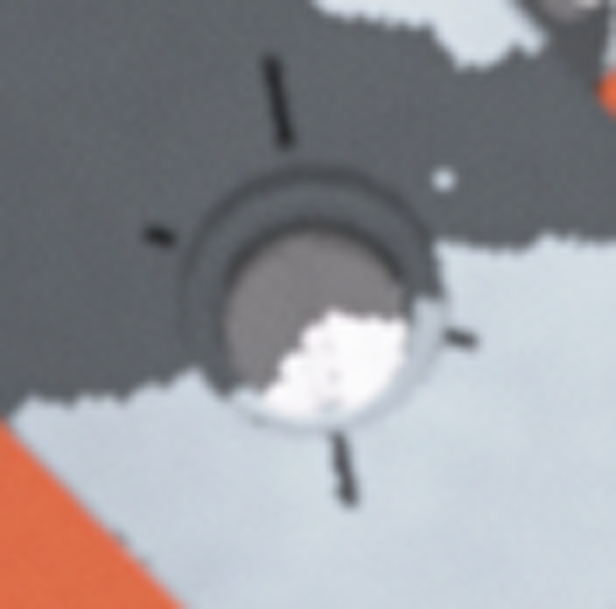

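The slot is at −28.5°, the locked direction, and the head is fully up at 64.5 mm. Handing in.

```bash
python3 -c "
from bench import *
print(close_job())"
```

```text
the job is handed in; nothing more can be done
None
```

I pressed the screw in, turned it clockwise to its stop, and put the screwdriver back upright in its stand. The job was handed in at about 23 s and gave no verdict.

**Screw:**
- **Final position:** my last wrist picture shows the slot at about −28.5°. The locked bar is at −27.5°, so the screw turned about 61° (1.06 rad). The head is fully back up at the height it started from, 64.5 mm.
- **Force:** the highest wrist reading between moves was about 16 N, or roughly 18 N with the tool's zero offset. Readings came only at the end of each move, so a brief higher peak can't be ruled out.
- **Turning:** on the first turn the press was only about 4 mm and the screw barely moved. I pressed slightly harder, to about 4.5 mm, and it then turned freely.
- **Tool rotation:** the tool turned about 80°, more than the screw's 60° plus the slot's play. The handle probably shifted a little in the grip at the stop.

**Screwdriver:** the top of its handle is at 140.2 mm, as at the start, and its axis is within about 1 mm of the hole's. The gripper is open and well clear, with the wrist force near zero.

**Bystanders:** the depth readings at the cell, tape, strip and tray differ from the start by no more than about 5 mm. I put that down to sensor noise, since the arm never went near them. The side picture showed a change only at the tape, which looks like a shadow.

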